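# Dress the scouring spindle with a fresh drum

### The arm

A 6-joint arm with a two-finger parallel gripper is mounted at the origin on the work surface. World frame = base frame: x ahead of the robot, y to its left, z up, the work surface at z = 0. Lengths are in m, angles in rad, forces in N, time in s.
With the tool pointing down it reaches from about 0.375 to 0.925 m from the base axis. Payload 5.7 kg.
Tool frame: the origin (TCP) lies midway between the tips of the shut fingers; the grasp point (between the pads) lies 19 mm behind it; z points along the fingers, y is the line along which they close (so a half turn about z gives the same grasp; the last joint's range is limited). The gripper opens to 88 mm and grips with 3 to 60 N. Pads are 20 mm wide; open, the fingers measure 115 mm over their backs; the gripper's body (75 mm by 178 mm) begins 61 mm behind the grasp point.
Start: joints at [1.121, 0.359, 1.51, -0, 1.272, -0.115], TCP at [0.197, 0.567, 0.223] pointing down, gripper open.
Joint ranges: [-2.97, 2.97], [-1.01, 2.36], [0.21, 2.38], [-0.96, 4.11], [0.2, 2.71], [-2.98, 2.98]. Speed limits (rad/s): [2.39, 2.39, 3.14, 3.14, 3.14, 3.14].

### API

Orientations are given as a unit quaternion [x, y, z, w].
In Python, from bench import move_ptp, servo_line, goto_joints, move_gripper, sleep, inverse_kinematics, capture, PlanningError, close_job, spot_in, silhouettes, current_clock, current_joint_pos, current_qvel, current_joint_torque, current_position, current_orientation, current_force, current_torque, current_finger_gap, current_grip_force gives the robot as it stands. Calls block until the motion is done:
- move_ptp(position, orientation): joint-space move of the TCP to a pose.
- servo_line(position, orientation=None, rate=0.15, contact_N=None): straight line of the TCP; orientation=None keeps the orientation; rate is the mean speed in m/s. With contact_N (N) it stops when the force on the tool has changed by that much, and returns True; else False.
- goto_joints(angles): joint-space move.
- move_gripper(opening): finger opening in m; the grip force is fixed at half the most; returns when the fingers have stopped.
- sleep(seconds).
- inverse_kinematics(position, orientation): joint angles nearest the present ones, or None.
- capture(name): name is "side" or "top"; returns a dict with "image" (480x640x3 uint8, blue, green, red), "range_z" (480x640 float32, m along the optical axis (not along the pixel's ray), 0 where there is no reading), "intrinsics" (3x3 intrinsics, pixels), "R" (3x3) and "t" (3): a world point X has camera coordinates R X + t. Camera axes: x right, y down, z forward; pixel columns grow to the right and rows downward; lengths in m; the calibration is good to about 2 mm. A picture is of the moment at which its call begins.
A pose or a line that the arm cannot do raises PlanningError and nothing moves.
- close_job(): hands the job in; it is judged then, once.
Trained networks look in the newest picture that a camera, given by its name, has taken for a name from the list of things; names that differ only in an ending like _2 or _b are one class to them, and where a whole thing is asked for, a point or a joint stands for the part that bears it (a point fixed in the world has none). Each returns a list of dicts, best first, with "conf" (0 to 1); they miss things now and then, are a little off and sometimes report something else, mostly with a low value. They report only what shows in the picture. A call takes as long as a camera call. They do not tell look-alikes from the thing itself.
- spot_in(camera, query): "xy" ([column, row] in pixels, amid what is visible of it).
- silhouettes(camera, query): "region" (480x640 bool, what is visible of it) and "xy" ([column, row] in pixels, amid what is visible of it).
Readings, each from a call of its own:
- current_clock(): time.
- current_joint_pos(): joint angles.
- current_qvel(): joint speeds.
- current_joint_torque(): joint torques, N m.
- current_position(): TCP position.
- current_orientation(): TCP orientation.
- current_force(): force on the tool from outside, world axes, zero at the start.
- current_torque(): the same for the moment, N m.
- current_finger_gap(): finger opening in m.
- current_grip_force(): force on a finger pad.
Only numpy, scipy, OpenCV 4.12 (cv2) and the standard library are available. Lean on these libraries where they do the work, as an engineer would, in place of code of your own. Each camera call takes 0.05 s, during which the arm holds its last target. There are 200 camera calls.

### The job

The worn sanding drum has come off the bench spindle. Dress the spindle again: first the aluminium spacer, then the fresh red drum on it, then slide the brass quick nut down on top, flange down, so that the whole stack sits fully home on the shaft's shoulder. Lower each part to its seat rather than letting it drop down the shaft, and leave the worn drum, the slipper and the wax tin where they are.

Things in the scene. Friction and masses are not known exactly. Their poses are not given: they have to be found in the camera images.
- spindle: Bench-mounted sanding spindle, fixed, locked, shaft upright. Origin on the bench on the shaft's axis, z up. Green round dust tray, 200 mm across, 18 mm high; in it a green bearing nose, 52 mm across, 36 mm high (from the bench). Along its own +x an extraction pipe (42 mm high, 90 to 210 mm out) and, 130 to 200 mm along +x and 78 to 173 mm along -y, a grey switch box (57 mm high).
- shoulder (a point): Centre of the shaft's foot on the flat top of the steel shoulder (36 mm across, top 50 mm above the bench), where the spacer seats; z up along the shaft. The shaft, 20 mm in diameter, stands 64 mm up from here.
- shaft_tip (a point): Centre of the shaft's top end, 64 mm above the shoulder, 114 mm above the bench; the last 8 mm taper from 20 to 10 mm across.
- spacer: Silvery aluminium spacer ring, 46 mm outside, 23 mm bore, 12 mm high, about 60 g. Lies flat on the bench. Origin at its centre, at mid-height (6 mm above what it lies on); z along the bore. Either face may go down.
- fresh_drum: Fresh sanding drum: red grit sleeve on a black rubber core with a steel hub, 60 mm outside, 23 mm bore, 32 mm high, about 130 g, rigid. Stands on end on the bench, bore upright. Origin at its centre, at mid-height (16 mm above what it stands on); z along the bore. Either end may go down.
- quick_nut: Brass slide-on quick nut: flange 52 mm across and 5 mm thick, knurled grip above it 40 mm across and 13 mm high (18 mm in all), plain 23 mm bore that slides freely over the shaft without turning, about 120 g. Lies flange down on the bench. Origin at the centre of the flange's underside; z up through the grip.
- worn_drum: The worn drum taken off before: same shape and size as the fresh drum, but its sleeve is dark grey. Stands on end on the bench; to be left there. Origin at its centre, at mid-height.
- slipper: Slipper with a brown leather band, 258 mm long, 92 mm wide, 59 mm high, lying on the bench; to be left there. Origin on the bench under the middle of its sole, x towards the toe.
- wax_tin: Open brass-coloured tin of brown edge wax, 96 mm across, 50 mm high; to be left there. Origin at the centre of its underside.
Mind the look-alikes: they are no part of the job. Leave any blue look-alike of the fresh_drum alone.

How it is judged:
On the way, in this order (a step that is already met when the one before it is completed fails the run):
1. the spacer lies flat on the shoulder, round the shaft, with nothing else on the shaft yet (horizontal distance between spacer and shoulder below 0.003 m and z of spacer in the frame of shoulder between 0.004 and 0.008 m and horizontal distance between each of fresh_drum, quick_nut and shoulder above 0.05 m), for 0.2 s.
2. the fresh drum stands on the spacer, round the shaft, before the nut (horizontal distance between fresh_drum and shoulder below 0.003 m and z of fresh_drum in the frame of shoulder between 0.0255 and 0.0305 m and horizontal distance between quick_nut and shoulder above 0.05 m), for 0.2 s.
At the end, for the whole second after the job is handed in: Spacer, fresh drum and quick nut stand on the shaft in that order, each within 3 mm of the shaft's axis, level within 0.08 rad (the nut flange down), and seated: spacer within 2 mm, drum within 2.5 mm, nut within 3 mm of its height in a fully closed stack on the shoulder; all at rest (horizontal distance between each of spacer, fresh_drum, quick_nut and shoulder below 0.003 m and z of spacer in the frame of shoulder between 0.004 and 0.008 m and angle between the z axis of each of spacer, fresh_drum and the z axis of shoulder, either way round below 0.08 rad and z of fresh_drum in the frame of shoulder between 0.0255 and 0.0305 m and z of quick_nut in the frame of shoulder between 0.041 and 0.047 m and angle between quick_nut's own z axis and vertical below 0.08 rad and linear speed of each of spacer, fresh_drum, quick_nut below 0.02 m/s); the robot touches nothing.
It fails at once if the spacer drops down the shaft (moves faster than 0.7 m/s on the shaft) (horizontal distance between spacer and shoulder below 0.006 m and z of spacer in the frame of shoulder below 0.062 m and linear speed of spacer above 0.7 m/s).
It fails at once if the fresh drum drops down the shaft (moves faster than 0.7 m/s on the shaft) (horizontal distance between fresh_drum and shoulder below 0.006 m and z of fresh_drum in the frame of shoulder below 0.075 m and linear speed of fresh_drum above 0.7 m/s).
It fails at once if the quick nut drops down the shaft (moves faster than 0.7 m/s on the shaft) (horizontal distance between quick_nut and shoulder below 0.006 m and z of quick_nut in the frame of shoulder below 0.062 m and linear speed of quick_nut above 0.7 m/s).
It fails at once if the worn drum is shifted by more than 25 mm (distance of worn_drum from where it was at the start of the episode above 0.025 m).
It fails at once if the slipper or the wax tin is shifted by more than 25 mm (distance of any of slipper, wax_tin from where it was at the start of the episode above 0.025 m).
It also fails if it takes over 72 s, if anything falls off the work surface, if the arm or the gripper's body presses on something with over 40 N, if the wrist force passes 120 N, or if a joint passes its speed limit or range.

## Working session

There is one attempt and no reset: what is moved stays moved. The work goes in short steps, each a Python script; the robot and the scene stay as the last script left them, time stands still between calls to the robot, and variables do not carry over. Pictures are saved under pics/ and viewed, at most 10 in all, crops included, and the job is handed in when it is done.

```bash
mkdir -p pics; cat > h.py <<'E'
import numpy as np, cv2
from bench import *
def cloud(c):
    z=c["range_z"].astype(float); K=c["intrinsics"]; v,u=np.mgrid[0:480,0:640]
    P=np.stack([(u-K[0,2])/K[0,0]*z,(v-K[1,2])/K[1,1]*z,z],-1)
    W=(P-c["t"])@c["R"]; W[z<=0]=np.nan
    return W
E
python3 - <<'E'
from h import *
for cam in("top","side"):
    c=capture(cam); cv2.imwrite(f"pics/{cam}0.png",c["image"]); W=cloud(c)
    print(cam,"campos",-c["R"].T@c["t"])
    for n in("spindle","spacer","fresh_drum","quick_nut","worn_drum","slipper","wax_tin"):
        for d in silhouettes(cam,n)[:4]:
            r=d["region"]; p=W[r]; p=p[~np.isnan(p[:,0])]
            if len(p)==0: continue
            zt=np.percentile(p[:,2],95); q=p[p[:,2]>zt-.006]
            (cx,cy),rad=cv2.minEnclosingCircle(q[:,:2].astype(np.float32))
            print(n,round(d["conf"],2),np.round(d["xy"]),r.sum(),"ztop %.3f c %.3f %.3f r %.3f"%(zt,cx,cy,rad),c["image"][r].mean(0).round())
print(current_clock(),current_orientation())
E
```

```text
top campos [0.35643225 0.01016245 1.58927661]
spindle 0.89 [328. 190.] 6183 ztop 0.050 c 0.621 -0.135 r 0.137 [ 84. 115.  95.]
spacer 0.57 [405. 197.] 158 ztop 0.017 c 0.571 -0.284 r 0.022 [188. 212. 210.]
fresh_drum 0.88 [452. 286.] 397 ztop 0.036 c 0.327 -0.387 r 0.030 [130.  82.  73.]
fresh_drum 0.75 [409. 300.] 341 ztop 0.037 c 0.283 -0.267 r 0.030 [141.  88.  76.]
fresh_drum 0.66 [411. 258.] 374 ztop 0.037 c 0.389 -0.276 r 0.030 [44. 55. 98.]
quick_nut 0.6 [187. 212.] 274 ztop 0.020 c 0.547 0.312 r 0.021 [ 71. 141. 183.]
worn_drum 0.63 [206. 258.] 386 ztop 0.037 c 0.406 0.270 r 0.030 [44. 54. 70.]
slipper 0.69 [128. 228.] 2680 ztop 0.059 c 0.538 0.469 r 0.049 [ 52.  83. 127.]
wax_tin 0.79 [480. 232.] 1147 ztop 0.050 c 0.469 -0.474 r 0.049 [ 33.  60. 100.]
side campos [ 0.37916946 -0.68448516  0.92354564]
spindle 0.72 [381. 275.] 6778 ztop 0.054 c 0.614 -0.138 r 0.134 [ 82. 108.  88.]
spacer 0.56 [388. 360.] 316 ztop 0.014 c 0.571 -0.289 r 0.023 [140. 159. 169.]
spacer 0.39 [381. 275.] 6608 ztop 0.054 c 0.614 -0.138 r 0.134 [ 83. 108.  88.]
fresh_drum 0.87 [249. 359.] 762 ztop 0.034 c 0.282 -0.269 r 0.031 [119.  79.  57.]
fresh_drum 0.76 [272. 414.] 854 ztop 0.034 c 0.325 -0.389 r 0.030 [126.  82.  58.]
fresh_drum 0.64 [295. 358.] 756 ztop 0.034 c 0.387 -0.278 r 0.031 [40. 52. 98.]
quick_nut 0.46 [338. 172.] 181 ztop 0.019 c 0.548 0.309 r 0.021 [ 50. 114. 153.]
worn_drum 0.8 [292. 183.] 429 ztop 0.033 c 0.407 0.267 r 0.033 [46. 56. 69.]
slipper 0.84 [318. 137.] 1731 ztop 0.058 c 0.540 0.461 r 0.048 [ 40.  69. 106.]
wax_tin 0.61 [353. 455.] 2422 ztop 0.050 c 0.467 -0.476 r 0.048 [ 30.  61. 102.]
0.8 [ 1.66626041e-01  9.86020163e-01 -3.38722367e-05 -1.82515549e-05]
```

View pics/top0.png

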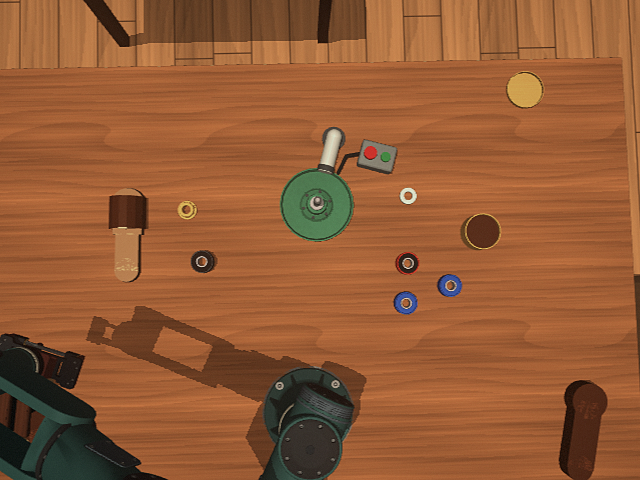

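View pics/side0.png

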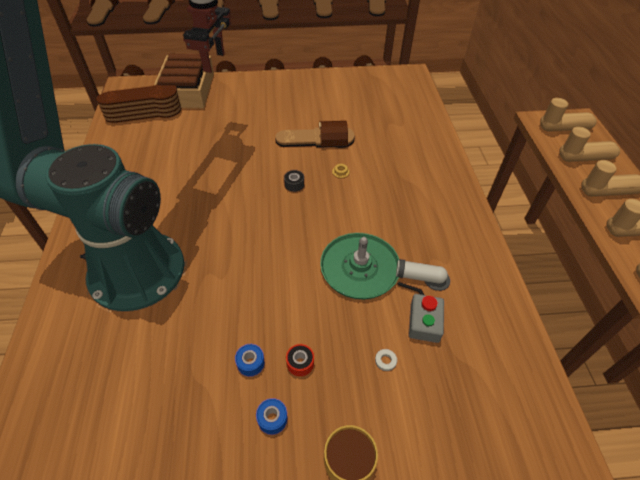

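The top view shows the red drum at (407,263), the spacer at (408,196), the nut at (187,210), the shaft at (317,204) and the worn drum at (203,261). The blue look-alikes are at (405,303) and (450,286). The side view agrees. Next I'll refine the axis and part centres.

```bash
cat > m.py <<'E'
from h import *
from scipy.optimize import least_squares
def fitc(p,r,c0):
    f=least_squares(lambda c:np.hypot(p[:,0]-c[0],p[:,1]-c[1])-r,c0,loss="soft_l1",f_scale=.001); return f.x
if __name__=="__main__":
  for cam in("top","side"):
    c=capture(cam); W=cloud(c).reshape(-1,3); im=c["image"].reshape(-1,3).astype(int)
    g=(im[:,1]>im[:,2]*1.4)&(im[:,1]>im[:,0]+8)
    near=np.hypot(W[:,0]-.55,W[:,1]+.02)<.13
    t=W[g&near&(W[:,2]<.027)]
    (x,y),r=cv2.minEnclosingCircle(t[:,:2].astype(np.float32)); print(cam,"tray",x,y,r,len(t))
    s=W[(np.hypot(W[:,0]-x,W[:,1]-y)<.03)&(W[:,2]>.06)&(W[:,2]<.125)]
    print("shaft n",len(s),s.mean(0),"zmax",s[:,2].max(),"fit",fitc(s[s[:,2]<.106],.01,[x,y]))
    a=W[(np.hypot(W[:,0]-x,W[:,1]-y)<.028)&(W[:,2]>.044)&(W[:,2]<.057)]
    print("shoulder n",len(a),cv2.minEnclosingCircle(a[:,:2].astype(np.float32)))
    for n,p,h,R in(("spacer",(.571,-.287),.012,.023),("drum",(.388,-.277),.032,.030),("nut",(.547,.311),.018,.026)):
        q=W[(np.hypot(W[:,0]-p[0],W[:,1]-p[1])<.045)&(W[:,2]>(.003 if n=="nut" else h-.006))]
        bz=W[(np.hypot(W[:,0]-p[0],W[:,1]-p[1])<.07)&(np.hypot(W[:,0]-p[0],W[:,1]-p[1])>.04)]
        print(n,len(q),cv2.minEnclosingCircle(q[:,:2].astype(np.float32)),"mid",(q[:,:2].max(0)+q[:,:2].min(0))/2,"ztop",np.median(q[:,2]),"bench",np.median(bz[:,2]))
E
python3 m.py
```

```text
top tray 0.5530503392219543 -0.035803474485874176 0.0990711972117424 3370
shaft n 63 [ 0.55045957 -0.03656859  0.10389867] zmax 0.11990751484586001 fit [ 0.55321639 -0.03707506]
shoulder n 77 ((0.5526683926582336, -0.03702414780855179), 0.01813562586903572)
spacer 177 ((0.5719200968742371, -0.28608790040016174), 0.043834879994392395) mid [ 0.57326968 -0.28011447] ztop 0.01071959798916271 bench -0.0007712650641845905
drum 321 ((0.38875406980514526, -0.2760990858078003), 0.030017323791980743) mid [ 0.38842903 -0.27615681] ztop 0.03140528517084202 bench -0.00011716055689692954
nut 290 ((0.5466724634170532, 0.3112022280693054), 0.04476935416460037) mid [0.54727718 0.31264284] ztop 0.008582940486530601 bench -0.0005763277538392463
side tray 0.5517306327819824 -0.03810710832476616 0.10146630555391312 3446
shaft n 146 [ 0.55098709 -0.04472686  0.09222157] zmax 0.11583857958730541 fit [ 0.55277896 -0.03846205]
shoulder n 105 ((0.5521311163902283, -0.039958711713552475), 0.018224654719233513)
spacer 282 ((0.5710232257843018, -0.2893245220184326), 0.023430807515978813) mid [ 0.57052292 -0.28898598] ztop 0.011532167405141638 bench -0.00028748323542598247
drum 546 ((0.3880311846733093, -0.2783409357070923), 0.03044969215989113) mid [ 0.38813367 -0.27834095] ztop 0.03128387029565731 bench -0.00020036284019797051
nut 167 ((0.5480022430419922, 0.3024144172668457), 0.035603418946266174) mid [0.54879023 0.3043332 ] ztop 0.012629187518411753 bench -0.0006066949158851833
```

```bash
cat >> h.py <<'E'
def ori(p,psi):
    best=None
    for s in(psi,psi+np.pi):
        q=np.array([np.cos(s/2),np.sin(s/2),0,0]); j=inverse_kinematics(list(p),list(q))
        if j is not None and (best is None or abs(j[5])<best[0]): best=(abs(j[5]),list(q))
    return best[1]
def centre_grasp(x,y,zg,psi,zup=.16):
    """squeeze at psi+90deg to centre, then grasp at psi"""
    up=[x,y,zg+.06]
    o1=ori(up,psi+np.pi/2); o2=ori(up,psi)
    move_ptp([x,y,zup],o1)
    print("contact",servo_line([x,y,zg],rate=.12,contact_N=12))
    move_gripper(.0); print("gap1",current_finger_gap()); move_gripper(.088)
    servo_line(up,rate=.2); move_ptp(up,o2); print("contact",servo_line([x,y,zg],rate=.12,contact_N=12))
    move_gripper(.0); print("gap2",current_finger_gap(),current_grip_force(),current_position())
def st(): print("t %.2f"%current_clock(),"pos",np.round(current_position(),4),"F",np.round(current_force(),2),"gap %.4f"%current_finger_gap())
E
python3 - <<'E'
from h import *
x,y=.571,-.287
move_ptp([x,y,.2],ori([x,y,.2],np.pi/2)); st()
centre_grasp(x,y,.003,0); st()
servo_line([x,y,.2],rate=.25); st()
c=capture("side"); cv2.imwrite("pics/s1.png",c["image"])
E
```

```text
t 4.16 pos [ 0.5713 -0.2862  0.2001] F [0.43 1.33 0.07] gap 0.0874
contact False
gap1 0.044581513655907276
contact False
gap2 0.04541709686398184 30.000323932617903 [ 0.57103048 -0.28700738  0.00310273]
t 10.72 pos [ 0.571  -0.287   0.0031] F [-0.46 -0.31  0.73] gap 0.0454
t 11.66 pos [ 0.5701 -0.2864  0.1986] F [-0.24  0.56 -0.64] gap 0.0455
```

View pics/s1.png

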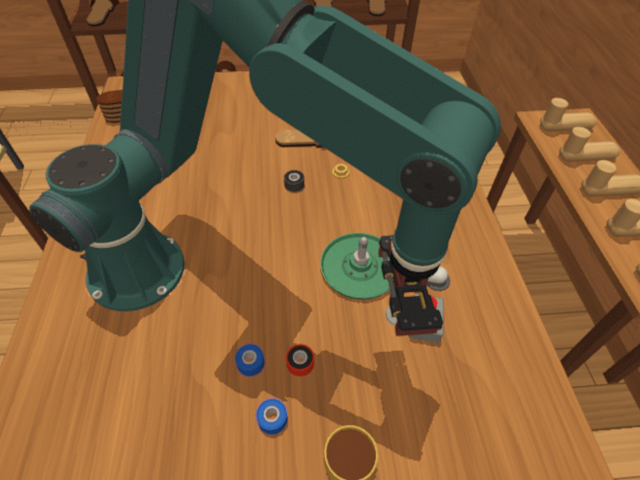

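The spacer is held, gap 45.5 mm. I'll carry it to the shaft and feel the lead-in.

```bash
python3 - <<'E'
from h import *
x,y=.5527,-.0378
move_ptp([x,y,.135],ori([x,y,.135],0)); sleep(.3); st()
print(servo_line([x,y,.098],rate=.05,contact_N=4)); sleep(.2); st()
E
```

```text
t 13.02 pos [ 0.5532 -0.0389  0.1352] F [ 0.74  0.42 -0.62] gap 0.0453
False
t 14.11 pos [ 0.5528 -0.0377  0.0982] F [ 0.94  2.05 -1.52] gap 0.0456
```

```bash
cat >> h.py <<'E'
def probe(x,y,z,N=5):
    r=[]
    for i in(0,1):
        e=[]
        for s in(1,-1):
            t=[x,y,z]; t[i]+=s*.005
            hit=servo_line(t,rate=.02,contact_N=N); e.append(current_position()[i]); print(i,s,hit,np.round(current_position(),4),np.round(current_force(),1))
            servo_line([x,y,z],rate=.05)
        c=sum(e)/2
        if i==0: x=c
        else: y=c
        servo_line([x,y,z],rate=.05)
    return x,y
E
python3 - <<'E'
from h import *
print(probe(.5527,-.0378,.098)); sleep(.2); st()
E
```

```text
0 1 True [ 0.5546 -0.0376  0.0974] [ 0.   0.4 -0.9]
0 -1 True [ 0.5527 -0.0376  0.0981] [ 0.5  0.1 -0.4]
1 1 True [ 0.5533 -0.0349  0.0976] [ 0.4 -2.   1. ]
1 -1 True [ 0.5533 -0.0379  0.0975] [1.8 1.4 0.4]
(np.float64(0.5536731807595285), np.float64(-0.03643834602609457))
t 16.74 pos [ 0.5536 -0.0364  0.098 ] F [-0.49  0.49 -0.17] gap 0.0455
```

```bash
python3 - <<'E'
from h import *
x,y=.5536,-.0364
print(servo_line([x,y,.060],rate=.06,contact_N=12)); st()
print(servo_line([x,y,.050],rate=.02,contact_N=6)); st()
move_gripper(.06); sleep(.2); st()
servo_line([x,y,.16],rate=.2); st()
move_gripper(.088)
xd,yd=.388,-.2772
move_ptp([xd,yd,.16],ori([xd,yd,.16],np.pi/2))
c=capture("side"); cv2.imwrite("pics/s2.png",c["image"][200:420,200:460].repeat(3,0).repeat(3,1)[:600,:780])
W=cloud(c).reshape(-1,3); d=np.hypot(W[:,0]-x,W[:,1]-y)
a=W[(d<.03)&(W[:,2]>.055)&(W[:,2]<.068)&(d>.012)]; print(len(a),cv2.minEnclosingCircle(a[:,:2].astype(np.float32)),np.median(a[:,2]))
st()
E
```

```text
False
t 17.52 pos [ 0.5537 -0.0364  0.0599] F [-0.07 -0.34 -0.7 ] gap 0.0452
True
t 17.94 pos [ 0.554  -0.0364  0.0529] F [0.06 0.78 5.24] gap 0.0450
t 18.60 pos [ 0.5533 -0.0363  0.0524] F [-0.37  0.62 -0.21] gap 0.0601
t 19.29 pos [ 0.553  -0.0363  0.1594] F [0.34 0.45 0.24] gap 0.0597
161 ((0.551630973815918, -0.04009455069899559), 0.023672040551900864) 0.06122482516457328
t 21.82 pos [ 0.3883 -0.277   0.16  ] F [-0.54  0.54  0.54] gap 0.0878
```

View pics/s2.png

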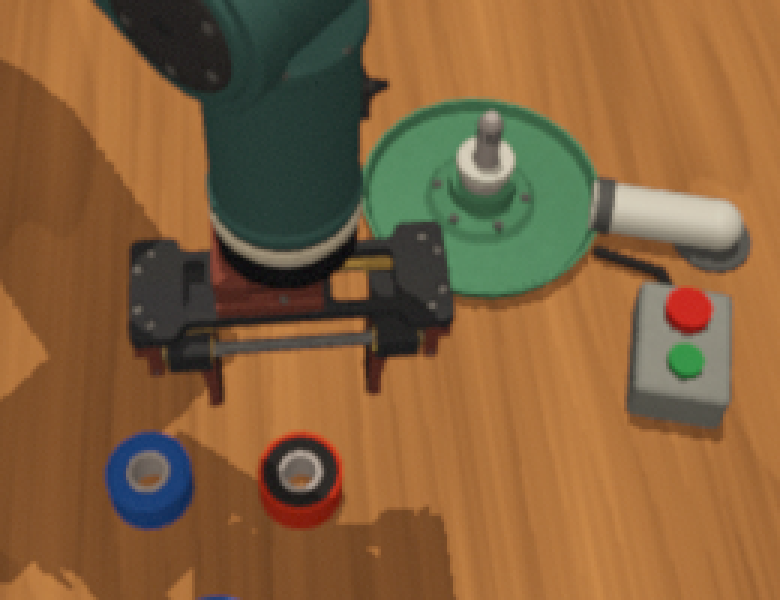

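The spacer sits on the shoulder, with contact at TCP z 0.0529 against 0.053 expected. The drum is next.

```bash
cat >> h.py <<'E'
def place(x,y,off,seat,psi=0):
    """off: TCP height above part's underside; seat: height of seat"""
    move_ptp([x,y,.114+off+.02],ori([x,y,.135],psi)); sleep(.3); st()
    h=servo_line([x,y,.100+off],rate=.05,contact_N=6); sleep(.1); print("lead",h); st(); return h
def seat(x,y,off,s):
    print("mid",servo_line([x,y,s+off+.006],rate=.06,contact_N=12)); st()
    h=servo_line([x,y,s+off-.003],rate=.02,contact_N=6); print("seat",h); st(); return h
E
python3 - <<'E'
from h import *
x,y=.3888,-.2765
centre_grasp(x,y,.010,0); 
servo_line([x,y,.16],rate=.2); st()
place(.5536,-.0364,.010,.062)
E
```

```text
contact False
gap1 0.05995463903000521
contact False
gap2 0.059267353155524255 30.0009738933295 [ 0.38899141 -0.27660833  0.01038434]
t 28.62 pos [ 0.3881 -0.2759  0.1591] F [-0.46 -0.2  -1.73] gap 0.0590
t 30.05 pos [ 0.5534 -0.0374  0.1442] F [-0.54  0.44 -0.49] gap 0.0592
lead False
t 30.98 pos [ 0.554  -0.0364  0.1104] F [ 0.82  0.31 -0.45] gap 0.0593
```

```bash
python3 - <<'E'
from h import *
x,y=.5536,-.0364
h=seat(x,y,.010,.062)
z=current_position()[2]
if h and abs(z-.072)<.003:
    move_gripper(.075); sleep(.2); st()
    servo_line([x,y,.17],rate=.2); move_gripper(.088)
    X,Y=.5475,.310
    move_ptp([X,Y,.16],ori([X,Y,.16],np.pi/2)); st()
    for cam in("side","top"):
        c=capture(cam); W=cloud(c).reshape(-1,3); d=np.hypot(W[:,0]-x,W[:,1]-y)
        a=W[(d<.04)&(W[:,2]>.08)&(d>.015)]; print(cam,len(a),cv2.minEnclosingCircle(a[:,:2].astype(np.float32)),np.percentile(a[:,2],[50,90]) if len(a) else 0)
        cv2.imwrite(f"pics/d_{cam}.png",c["image"])
        q=W[(np.hypot(W[:,0]-X,W[:,1]-Y)<.035)&(W[:,2]>.012)&(W[:,2]<.025)]
        if len(q): print("nut",len(q),cv2.minEnclosingCircle(q[:,:2].astype(np.float32)))
E
```

```text
mid False
t 31.67 pos [ 0.5536 -0.0364  0.0778] F [-0.51  0.78 -2.11] gap 0.0596
seat True
t 32.03 pos [ 0.5541 -0.0366  0.0723] F [-0.18 -0.73  3.5 ] gap 0.0594
t 32.71 pos [ 0.5532 -0.0363  0.0716] F [-0.36 -0.34  0.38] gap 0.0748
t 35.10 pos [0.5478 0.3092 0.16  ] F [-0.38  0.34 -0.29] gap 0.0878
side 387 ((0.5513782501220703, -0.0391559973359108), 0.031310416758060455) [0.09278613 0.09500462]
nut 83 ((0.5471013784408569, 0.30887770652770996), 0.021243982017040253)
top 325 ((0.5530090928077698, -0.03654025122523308), 0.030367866158485413) [0.0927472  0.09769764]
nut 69 ((0.5475011467933655, 0.3108604848384857), 0.019203990697860718)
```

```bash
python3 - <<'E'
from h import *
x,y=.5478,.311
centre_grasp(x,y,.007,0)
servo_line([x,y,.17],rate=.2); st()
x,y=.5536,-.0364
if not place(x,y,.007,.094):
    h=seat(x,y,.007,.094)
E
```

```text
contact False
gap1 0.03850836958927329
contact False
gap2 0.03933273629764137 30.00021387822926 [0.54788131 0.31117931 0.00709396]
t 42.87 pos [0.5468 0.3105 0.1687] F [ 0.01  0.35 -2.2 ] gap 0.0393
t 45.34 pos [ 0.5537 -0.0362  0.141 ] F [ 0.44 -0.03 -0.94] gap 0.0396
lead False
t 46.27 pos [ 0.554  -0.0365  0.1073] F [-0.05  0.82 -1.04] gap 0.0393
mid False
t 46.52 pos [ 0.5538 -0.0364  0.1072] F [-0.13  0.36 -0.85] gap 0.0395
seat True
t 46.90 pos [ 0.5539 -0.0363  0.1009] F [-0.1   0.5   5.53] gap 0.0393
```

```bash
python3 - <<'E'
from h import *
x,y=.5536,-.0364
move_gripper(.06); sleep(.2)
servo_line([x,y,.2],rate=.15); 
move_ptp([.42,.25,.25],ori([.42,.25,.25],0)); st()
for cam in("side","top"):
    c=capture(cam); W=cloud(c).reshape(-1,3); d=np.hypot(W[:,0]-x,W[:,1]-y)
    a=W[(d<.035)&(W[:,2]>.104)]; print(cam,len(a),cv2.minEnclosingCircle(a[:,:2].astype(np.float32)),np.percentile(a[:,2],[50,90]))
    if cam=="side": cv2.imwrite("pics/s4.png",c["image"][170:370,260:480].repeat(3,0).repeat(3,1))
E
```

```text
t 50.63 pos [0.4201 0.2498 0.2498] F [ 0.53  0.42 -1.06] gap 0.0598
side 199 ((0.5521259903907776, -0.03911004215478897), 0.020378751680254936) [0.11099375 0.11329977]
top 184 ((0.5506325960159302, -0.03819962590932846), 0.0228387713432312) [0.1102783  0.11546237]
```

View pics/s4.png

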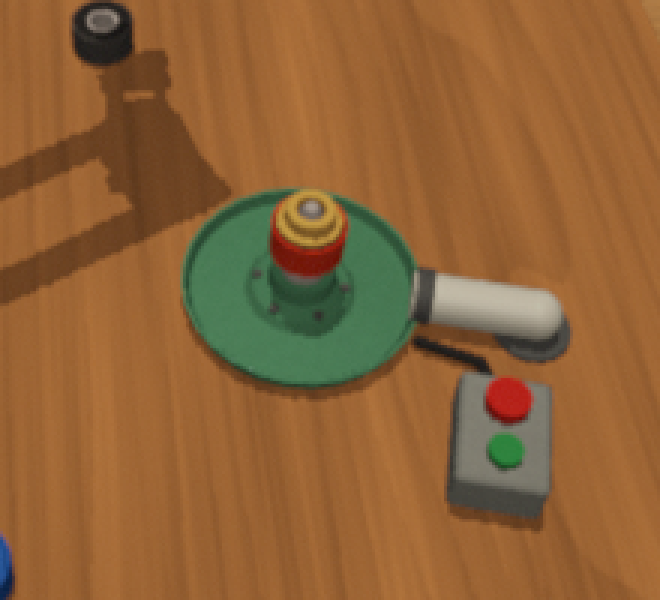

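The close-up shows the complete stack on the shaft: spacer, red drum, then the brass nut at about (310,215). The nut's top reads about 0.111–0.113 m against 0.112 m expected, so the stack is closed and level.

```bash
python3 -c "
from bench import *
print(close_job())"
```

```text
the job is handed in; nothing more can be done
None
```

The spindle is dressed in order: spacer, red drum, brass nut flange down. Each part was lowered to its seat, the stack's measured height matches a fully closed one, and the job was handed in at about 51 s of the 72 s limit (no verdict was returned).

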